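# Put the sketchbook away and shut the desk cabinet on its catch

### The job

Take the black sketchbook out of the sloping sorter and stand it upright inside the desk cabinet, on its bottom edge with the spine facing out, in the free space beside the two books already there. Then push the cabinet door shut, steadily and without forcing it, until it clicks home on its catch and stays shut by itself. Don't knock over or shove aside the other books, the cases in the sorter or the things on the desk.

Things in the scene. Friction and masses are not known exactly. Their poses are not given: they have to be found in the camera images.
- sketchbook: black hardback sketchbook, 105 mm deep (its x, spine at -x) by 26 mm thick (its y) by 125 mm tall (its z), 250 g +-30 %. Origin: centre of its bottom face, z up along the book. At the start it leans in one of the sorter's three slots, its z axis 24 degrees off vertical towards the sorter's +y
- book_spine (a point): middle of the sketchbook's spine: book frame (-52.5, 0, 62.5) mm
- book_top (a point): centre of the sketchbook's top face: book frame (0, 0, 125) mm. Down to 55 mm below the top both covers are free at the start: 40 mm of air to the next thing
- sorter: fixed grey metal inclined sorter, base 130 (x) by 260 (y) mm, origin at the base's centre on the desk. Three slots along y, each a sloping floor and a plate leaning 24 degrees from vertical to +y, on which a book rests with its +y cover; plates reach 66 mm up along the book. Lift a book out along its own z
- cabinet: fixed plywood desk cabinet, outside 200 deep (x) by 250 wide (y) by 320 mm high, walls, floor and roof 12 mm, back 6 mm. Origin: centre of its underside, on the desk. Open front at its x = -100 mm; its x axis points into the cabinet, z up. Roof underside at z = 308 mm, side walls at y = +-113, back at x = +94 mm
- cabinet_floor (a point): centre of the cabinet's inner floor, 12 mm above the desk (cabinet frame (0, 0, 12) mm). Two books stand near the -y wall, never beyond y = -45 mm; from there to y = +113 the floor is free over the whole depth. A roller catch hangs 28 mm below the roof within 45 mm of the front at y = 88 to 112 mm
- door (a joint): hinge of the cabinet door: 0 = shut (dead stop), up to 1.9 open, counter-clockwise from above to open about the vertical line through door_hinge. Moves at 0.5 N, stays where left. A spring roller catch resists from about 0.05 rad (12 mm at the edge) with about 10 N at the edge; below 0.02 rad it snaps in and holds the door at 0
- door_hinge (a point): top end of the hinge line, mid thickness of the door, 318 mm above the desk: cabinet frame (-109, -123, 318) mm, the right front corner seen from in front
- door_edge (a point): top of the door's free edge, mid thickness, 246 mm from door_hinge. The door is a flat panel 16 mm thick, 2 to 318 mm above the desk, outer face white. Its handle, a thin 90 mm bow, stands 30 mm off the outer face, 28 mm from the free edge, 105 to 200 mm above the desk; above that the outer face is bare
- album: card-covered album 120 x 34 x 130 mm standing loose in the cabinet next to its -y wall; origin at the centre of its underside
- notebook: black notebook 110 x 20 x 120 mm standing loose in the cabinet next to the album; origin at the centre of its underside
- case_low: flat black drawing-instrument case 110 x 26 x 75 mm leaning in another slot of the sorter; origin at the centre of its bottom edge face
- case_high: flat metal drawing-instrument case 110 x 26 x 90 mm leaning in another slot of the sorter; origin at the centre of its bottom edge face
- pen_mug: white mug with pens, 76 mm across, 160 mm high with the pens; origin at the centre of its underside
- tape_roll: roll of clear tape lying flat, 80 mm across, 22 mm high; origin at the centre of its underside
- eraser: white eraser 50 x 22 x 13 mm lying on the desk; origin at the centre of its underside
- scale_rule: wooden scale rule 150 x 24 x 12 mm lying on the desk; origin at the centre of its underside
Not all that is in view belongs to the job. Leave any orange or turquoise look-alike of the sketchbook alone.

How it is judged:
On the way:
1. the sketchbook stands by itself inside the cabinet, door still open (x of sketchbook in the frame of cabinet between -0.048 and 0.05 m and y of sketchbook in the frame of cabinet between -0.1 and 0.106 m and z of sketchbook in the frame of cabinet between 0.007 and 0.017 m and angle between sketchbook's own z axis and vertical below 0.1 rad and x of book_spine in the frame of cabinet below 0 m and angle between the x axis of sketchbook and the x axis of cabinet, either way round below 0.35 rad and contact force between the fingers and sketchbook below 0.3 N and linear speed of sketchbook below 0.02 m/s and value of joint door above 0.4 rad), for 0.2 s.
At the end, for the whole second after the job is handed in: The door is shut on its catch (hinge below 0.01 rad) and stays so untouched; the sketchbook stands at rest and released on the cabinet's floor, upright within 0.10 rad, wholly inside, spine towards the door and square to the cabinet within 0.35 rad (x of sketchbook in the frame of cabinet between -0.048 and 0.05 m and y of sketchbook in the frame of cabinet between -0.1 and 0.106 m and z of sketchbook in the frame of cabinet between 0.007 and 0.017 m and angle between sketchbook's own z axis and vertical below 0.1 rad and x of book_spine in the frame of cabinet below 0 m and angle between the x axis of sketchbook and the x axis of cabinet, either way round below 0.35 rad and contact force between the fingers and sketchbook below 0.3 N and linear speed of sketchbook below 0.02 m/s and value of joint door below 0.01 rad and contact force between the arm and cabinet below 0.3 N).
It fails at once if the door is flung: faster than 1.5 rad/s before it reaches the catch (value of joint door above 0.06 rad and velocity of joint door below -1.5 rad/s).
It fails at once if the robot presses on the cabinet or its door with more than 30 N (contact force between any of the fingers, the arm and cabinet above 30 N).
It fails at once if another book, case or thing on the desk is moved by more than 40 mm (distance of any of case_low, case_high, album, notebook, pen_mug, tape_roll, eraser, scale_rule from where it was at the start of the episode above 0.04 m).
It fails at once if a book, a case or the mug is tipped over (angle between any of case_low, case_high, album, notebook, pen_mug's own z axis and vertical above 0.7 rad).
It also fails if it takes over 64 s, if anything falls off the work surface, if the arm or the gripper's body presses on something with over 40 N, if the wrist force passes 120 N, or if a joint passes its speed limit or range.

### The arm

A 7-joint arm with a two-finger parallel gripper is mounted at the origin on the work surface. World frame = base frame: x ahead of the robot, y to its left, z up, the work surface at z = 0. Lengths are in m, angles in rad, forces in N, time in s.
With the tool pointing down it reaches from about 0.4 to 0.85 m from the base axis. Payload 10.4 kg.
Tool frame: the origin (TCP) lies on the centre line of the jaws, within the pads' length; the fingertips stand r.finger_overhang ahead of it and the grasp point (between the pads) lies 5 mm behind it (r.finger_overhang is the distance from the TCP to the fingertips, in m); z points along the fingers, y is the line along which they close (so a half turn about z gives the same grasp; the last joint's range is limited). The gripper opens to 87 mm and grips with 3 to 60 N. Pads are 19 mm wide; open, the fingers measure 117 mm over their backs; the gripper's body (75 mm by 190 mm) begins 51 mm behind the grasp point.
Start: joints at [1.162, 0.332, -0.065, 1.46, 0.022, 1.35, -0.088], TCP at [0.235, -0.579, 0.237] pointing down, gripper open.
Joint ranges: [-2.6, 2.6], [-0.5, 2.12], [-1.47, 1.34], [0.16, 2.42], [-1.27, 4.41], [0.06, 2.06], [-2.6, 2.6]. Speed limits (rad/s): [2.22, 2.22, 2.79, 2.79, 3.14, 3.14, 3.14].

### API

Orientations are given as a unit quaternion [x, y, z, w].
In Python, from bench import read_state, viewer, r gives the robot as it stands.
- The arm moves only by the tool carry_out, never from a script. Its argument "moves" is a list of rows, each a list of 6 numbers: the shift along the tool's x, y, z in units of 40 mm (1.0 is 40 mm), then the turn, a rotation vector about the tool's x, y, z in units of 8 degrees (1.0 is 8 degrees). A call has 1 to 20 rows; each row shifts and turns the commanded pose from where the row before left it, along the tool's axes as they then stand; what a row does not reach is not made up. A row lasts 1/8 s, in which the tool goes at most 62.5 mm and 10.7 degrees, less where a joint would pass 70% of its speed; a pose out of reach is approached as far as the arm can. A call is refused whole if a number of a shift passes 1 or a number of a turn 1, either way. A call with a gripper value outside its range is refused whole. "fingers" is the finger opening in mm, from 0 to 87, set as the call begins (left out, the last holds). The fingers move at their own pace and stop on an object; "force" is the grip in N (left out, the last holds). Time passes only in rows, so rows that do not move let the fingers close. It gives the time, the measured TCP pose, the force, the opening and the grip force at its end, in the units of the state.
- read_state(): the state, without advancing time (a new reading comes with each control period).
- viewer.camera(name): name is "side" or "top" or "wrist"; returns a dict with "pixels" (384x512x3 uint8, red, green, blue), "range_z" (384x512 float32, m along the optical axis (not along the pixel's ray), 0 where there is no reading), "fx", "fy", "cx", "cy" (pixels), "xyz" and "orientation" of the camera in the world. Camera axes: x right, y down, z forward; pixel columns grow to the right and rows downward; lengths in m; the calibration is good to about 2 mm. A picture is of the moment at which its call begins.
- r.close_job(): hands the job in; it is judged then, once.
The state is a dict: "time": time; "joint_positions": joint angles; "joint_vel": joint speeds; "joint_torque": joint torques, N m; "ee_pos": TCP position; "eef_rot": TCP orientation; "ft_force": force on the tool from outside, world axes, zero at the start; "torque": the same for the moment, N m; "width": finger opening in m; "grip_force": force on a finger pad.
Only numpy, scipy, OpenCV 4.12 (cv2) and the standard library are available. Lean on these libraries where they do the work, as an engineer would, in place of code of your own. Each camera call takes 0.05 s, during which the arm holds its last target. There are 200 camera calls.

## Working session

There is one attempt and no reset: what is moved stays moved. The work goes in short steps, Python scripts to look and compute and a tool call to move; the robot and the scene stay as the last step left them, time stands still between calls to the robot, and variables do not carry over. Pictures are saved under pics/ and viewed, at most 10 in all, crops included, and the job is handed in when it is done.

Besides the shell and the picture viewer there is one more tool, called as name([rows], argument=value, ...), one row to a line, values as JSON. carry_out: Moves the arm, as the interface text tells. Its arguments: {"type":"object","properties":{"moves":{"type":"array","items":{"type":"array","items":{"type":"number"}}},"fingers":{"type":"number"},"force":{"type":"number"}},"required":["moves"]}

```bash
mkdir -p pics
cat > h.py <<'E'
import numpy as np, cv2
from scipy.spatial.transform import Rotation as R
from bench import read_state, viewer, r
def grab(n,tag):
    c=viewer.camera(n); np.savez(f'{tag}.npz',**c); cv2.imwrite(f'pics/{tag}.png',c['pixels'][:,:,::-1]); return c
def cloud(c):
    z=c['range_z']; v,u=np.mgrid[:z.shape[0],:z.shape[1]]
    P=np.stack([(u-c['cx'])/c['fx']*z,(v-c['cy'])/c['fy']*z,z],-1)
    o=np.array(c['orientation']); M=R.from_quat(o).as_matrix() if o.size==4 else o.reshape(3,3)
    W=P@M.T+np.array(c['xyz']); W[z==0]=np.nan; return W
E
python3 - <<'E'
from h import *
a=grab('side','s0');b=grab('top','t0')
for c in(a,b):print(c['xyz'],c['orientation'],c['fx'])
cv2.imwrite('pics/st.png',np.vstack([x['pixels'][:,:,::-1] for x in(a,b)])[:, :])
s=read_state();print(s['ee_pos'],s['eef_rot'],s['joint_positions'],r.finger_overhang)
E
```

```text
[ 0.24678751 -0.70668617  1.09786023] [ 0.91900739 -0.21206095  0.07832805 -0.3229865 ] 438.4124170307162
[ 0.35335236 -0.05892032  1.3091975 ] [-0.69428395  0.7134455  -0.06410018  0.06968844] 431.2286981877954
[ 0.23507004 -0.57876783  0.23584834] [ 9.81450879e-01  1.91712789e-01 -1.33936538e-04 -6.00642991e-04] [ 1.16240244  0.33279714 -0.06469891  1.46084128  0.02157722  1.34987921
 -0.08849264] 0.014
```

View pics/s0.png

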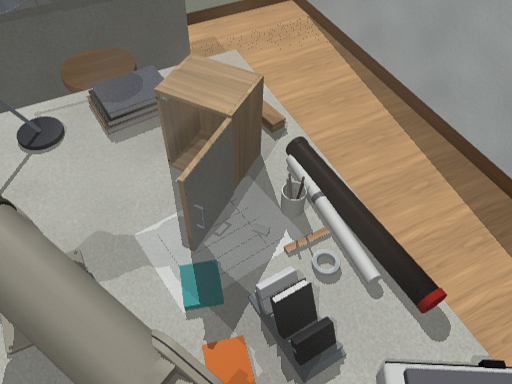

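View pics/t0.png

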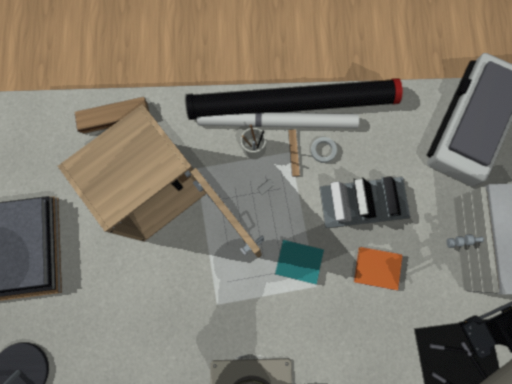

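Run:
```python
from h import *
a=np.load('s0.npz');b=np.load('t0.npz')
A=cv2.resize(a['pixels'][255:375,240:360,::-1],(500,500),interpolation=cv2.INTER_CUBIC)
B=cv2.resize(b['pixels'][170:230,315:415,::-1],None,fx=3,fy=5,interpolation=cv2.INTER_CUBIC)
B=cv2.resize(b['pixels'][170:230,315:415,::-1],None,fx=3,fy=3,interpolation=cv2.INTER_CUBIC)
im=np.zeros((500,800,3),np.uint8);im[:,:500]=A;im[:180,500:800]=B
C=cv2.resize(b['pixels'][100:270,50:270,::-1],(300,232),interpolation=cv2.INTER_CUBIC);im[200:432,500:]=C
cv2.imwrite('pics/c0.png',im)
W=cloud(b);S=cloud(a)
for n,(u,v) in dict(cabTL=(62,166),cabT=(143,107),cabR=(190,167),cabB=(110,228),edge=(257,252),hinge=(196,172),mug=(253,140),tape=(323,150)).items(): print(n,W[v,u].round(3))
for n in('t0','s0'):
  d=np.load(n+'.npz');X=cloud(d);g=d['pixels'].astype(int).sum(-1)
  m=(X[...,0]>.25)&(X[...,0]<.6)&(X[...,1]>-.56)&(X[...,1]<-.2)
  P=X[m&(X[...,2]>.085)]
  print(n,len(P),P.min(0),P.max(0))
  for y in np.arange(-.48,-.24,.01):
    q=P[abs(P[:,1]-y)<.005]
    if len(q)>3: print(round(y,3),len(q),q[:,2].max().round(3),q[:,0].min().round(3),q[:,0].max().round(3))
```

```text
cabTL [0.619 0.424 0.319]
cabT [0.763 0.236 0.315]
cabR [0.61  0.121 0.312]
cabB [0.469 0.306 0.313]
edge [ 0.406 -0.034  0.275]
hinge [0.596 0.106 0.316]
mug [ 0.771 -0.022  0.002]
tape [ 0.733 -0.242 -0.   ]
t0 1171 [ 0.25037594 -0.55940556  0.085114  ] [ 0.59966891 -0.24494825  0.40084242]
-0.43 36 0.094 0.515 0.597
-0.42 101 0.096 0.515 0.6
-0.41 54 0.092 0.518 0.6
-0.4 4 0.091 0.562 0.597
-0.36 5 0.092 0.514 0.543
-0.35 46 0.114 0.51 0.599
-0.34 57 0.136 0.509 0.597
-0.33 117 0.139 0.508 0.598
-0.32 133 0.137 0.508 0.6
-0.31 80 0.132 0.507 0.599
-0.28 36 0.103 0.501 0.595
-0.27 112 0.11 0.501 0.597
-0.26 134 0.111 0.5 0.599
-0.25 90 0.105 0.501 0.599
s0 2646 [ 0.25001456 -0.55998462  0.08500244] [ 0.59993133 -0.24353581  0.63308545]
-0.43 108 0.097 0.516 0.6
-0.42 134 0.097 0.516 0.6
-0.41 92 0.091 0.517 0.6
-0.4 5 0.089 0.586 0.598
-0.36 32 0.097 0.514 0.554
-0.35 225 0.121 0.511 0.599
-0.34 277 0.141 0.51 0.6
-0.33 189 0.142 0.509 0.6
-0.32 124 0.136 0.509 0.599
-0.31 98 0.134 0.51 0.6
-0.28 154 0.108 0.503 0.6
-0.27 185 0.11 0.502 0.6
-0.26 117 0.109 0.501 0.6
-0.25 74 0.105 0.505 0.599
```

View pics/c0.png

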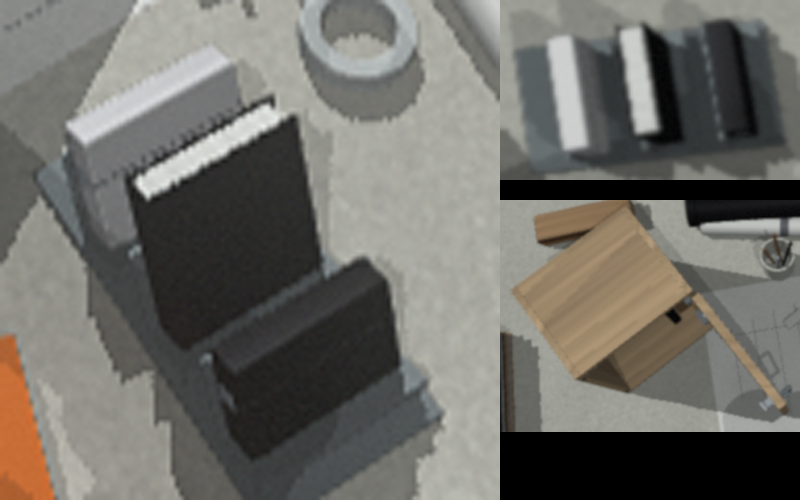

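The black things in the sorter are the middle one, at top (368,195) and side (293,305), and the right one, at top (391,197) and side (315,340). The middle one is tall with white page edges, so it is the sketchbook. The right one is low and has clasps, so it is case_low. The near (low-x) end of the sketchbook looks black, which suggests the spine. I'll check that with the wrist camera.

Run:
```python
from h import *
b=cloud(np.load('t0.npz')).reshape(-1,3);s=cloud(np.load('s0.npz')).reshape(-1,3)
def box(P,n):
    (c,wh,a)=cv2.minAreaRect(P[:,:2].astype(np.float32)*1000);print(n,len(P),np.round(c,1),np.round(wh,1),round(a,1))
def sel(P,x,y,z):return P[(P[:,0]>x[0])&(P[:,0]<x[1])&(P[:,1]>y[0])&(P[:,1]<y[1])&(P[:,2]>z[0])&(P[:,2]<z[1])]
for n,P in(('top',b),('side',s)):
    q=sel(P,(.4,.85),(.09,.5),(.3,.335));box(q,n+' roof')
    d=sel(P,(.3,.58),(-.12,.085),(.295,.335));box(d,n+' door');print(np.median(d[:,2]))
    k=sel(P,(.48,.65),(-.365,-.30),(.05,.16))
    print(k[:,0].min(),k[:,0].max(),k[:,2].max())
    # cover plane: normal ~ (0,-cos24, sin24)
    best=0
    f=np.load(n[0]+'0.npz')
    for nm in('top','cover'):
        nn=np.array([0,.407,.914]) if nm=='top' else np.array([0,-.914,.407])
        pr=k@nn; h,e=np.histogram(pr,np.arange(pr.min(),pr.max()+.004,.002)); i=h.argmax()
        Q=k[abs(pr-(e[i]+.001))<.004]; c=Q.mean(0);_,_,V=np.linalg.svd(Q-c);v=V[2]*np.sign(V[2]@nn)
        print(nm,len(Q),c.round(4),v.round(3),Q.min(0).round(3),Q.max(0).round(3))
        if nm=='top': box(Q,'topface')
```

```text
top roof 8832 [596. 259.] [257.7 256.6] 37.0
top door 608 [488.5  27.9] [206.2  17.9] 37.0
0.31708589062954873
0.5020280357808473 0.6217946194802222 0.14015012386314463
top 286 [ 0.5543 -0.3215  0.1298] [-0.009  0.409  0.912] [ 0.507 -0.336  0.122] [ 0.609 -0.306  0.138]
topface 286 [ 559.1 -320.9] [102.5  26.3] 3.9
cover 219 [ 0.5659 -0.3402  0.1116] [ 0.015 -0.903  0.429] [ 0.509 -0.365  0.055] [ 0.614 -0.325  0.14 ]
side roof 4269 [600.1 260.6] [260.1 258. ] 37.0
side door 713 [491.   27.4] [208.8  18.8] 37.2
0.3170627285245785
0.5031488448434693 0.618588634562206 0.14230459210914026
top 370 [ 0.5605 -0.3204  0.1325] [-0.026  0.413  0.91 ] [ 0.509 -0.337  0.124] [ 0.614 -0.303  0.142]
topface 370 [ 561.2 -320.1] [105.   28.4] 5.0
cover 854 [ 0.5703 -0.3457  0.1018] [ 0.047 -0.912  0.407] [ 0.51  -0.365  0.051] [ 0.617 -0.325  0.142]
```

```bash
cat >> h.py <<'E'
d=np.deg2rad
def RB(yaw,lean=0): return R.from_euler('z',yaw,degrees=True)*R.from_euler('x',-lean,degrees=True)
def tool(B,pitch): # pitch: tool z angle below horizontal, deg; tool y=-book y
    p=d(pitch); z=np.array([np.cos(p),0,-np.sin(p)]); y=np.array([0,-1,0]); x=np.cross(y,z)
    return B*R.from_matrix(np.stack([x,y,z],1))
def plan(pos,T,s=None):
    "rotation first (rows' rotvec, 8deg units), then shift in the target's axes (40 mm units)"
    s=s or read_state(); C=R.from_quat(s['eef_rot'])
    print('rot',((C.inv()*T).as_rotvec(degrees=True)/8).round(2),'shift after',(T.inv().apply(np.array(pos)-s['ee_pos'])/.04).round(2),'shift now',(C.inv().apply(np.array(pos)-s['ee_pos'])/.04).round(2))
TOPC=np.array([.560,-.3205,.131])
E
cat > p1.py <<'E'
from h import *
b=cloud(np.load('t0.npz')).reshape(-1,3)
q=b[(b[:,2]>.306)&(b[:,2]<.335)&(b[:,0]<.85)&(b[:,1]>.05)]
Q=R.from_euler('z',-37,degrees=True).apply(q)
i=Q[:,1]>np.percentile(Q[:,1],20)
print('cab frame rot: x',np.percentile(Q[i,0],[.5,99.5]),'y',np.percentile(Q[:,1],[.5,99.5]))
B=RB(4.5,24);T=tool(B,45)
g=TOPC+B.apply([-.0285,0,-.0255]);pre=g-T.as_matrix()[:,2]*.09
print(g,pre);plan(pre,T)
E
python3 p1.py
```

```text
cab frame rot: x [0.55852708 0.75758337] y [-0.27759664 -0.02534601]
[ 0.53240162 -0.3330759   0.10770459] [ 0.46692731 -0.31226423  0.16584227]
rot [-3.66  5.04  0.88] shift after [ 5.1  -6.36  3.81] shift now [ 7.88 -3.99  1.75]
```

carry_out([
  [0, 0, 0, -0.61, 0.84, 0.15],
  [0, 0, 0, -0.61, 0.84, 0.15],
  [0, 0, 0, -0.61, 0.84, 0.15],
  [0, 0, 0, -0.61, 0.84, 0.15],
  [0, 0, 0, -0.61, 0.84, 0.15],
  [0, 0, 0, -0.61, 0.84, 0.15],
  [0.64, -0.8, 0.48, 0, 0, 0],
  [0.64, -0.8, 0.48, 0, 0, 0],
  [0.64, -0.8, 0.48, 0, 0, 0],
  [0.64, -0.8, 0.48, 0, 0, 0],
  [0.64, -0.8, 0.48, 0, 0, 0],
  [0.64, -0.8, 0.48, 0, 0, 0],
  [0.64, -0.8, 0.48, 0, 0, 0],
  [0.64, -0.8, 0.48, 0, 0, 0],
  [0, 0, 0, 0, 0, 0],
], fingers=56, force=50)

```text
time: 1.98
ee_pos: [0.4152, -0.3754, 0.1836]
eef_rot: [0.9, 0.119, 0.377, 0.181]
ft_force: [-0.2, -0.2, -0.1]
width: 0.0559
grip_force: 0.0
```

```bash
python3 p1.py
python3 - <<'E'
from h import *
c=grab('wrist','w1');cv2.imwrite('pics/w1.png',c['pixels'][:,:,::-1])
W=cloud(c).reshape(-1,3);s=read_state();print(s['joint_positions'])
k=W[(W[:,0]>.48)&(W[:,0]<.65)&(W[:,1]>-.37)&(W[:,1]<-.29)&(W[:,2]>.09)&(W[:,2]<.16)]
Q=k[abs((k-TOPC)@RB(4.5,24).as_matrix()[:,2])<.004];print(len(Q),Q.mean(0));b=RB(4.5,24).inv().apply(Q-TOPC);print(b.min(0),b.max(0),cv2.minAreaRect((b[:,:2]*1000).astype(np.float32)))
E
```

```text
cab frame rot: x [0.55852708 0.75758337] y [-0.27759664 -0.02534601]
[ 0.53240162 -0.3330759   0.10770459] [ 0.46692731 -0.31226423  0.16584227]
rot [0.02 0.05 0.09] shift after [ 1.14 -1.53  0.86] shift now [ 1.16 -1.51  0.85]
[ 0.79889177 -0.11497482  0.11366628  2.34409937 -1.26523709  0.45185666
  0.6645658 ]
3046 [ 0.55413373 -0.32123129  0.13180349]
[-0.05181782 -0.0141023  -0.00396444] [0.0539119  0.01311132 0.00399316] ((1.1526679992675781, -0.37598228454589844), (105.7913818359375, 26.43146514892578), 0.6976210474967957)
```

View pics/w1.png

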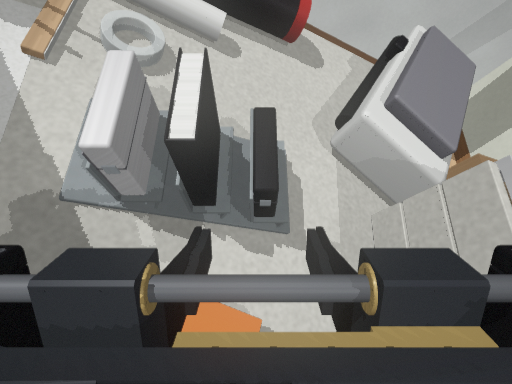

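The sketchbook's near end (195,175) is the black spine, and the white pages start behind it. Joint 5 is at its limit, so I'll use a steeper tool pitch of 57°.

carry_out([
  [0, 0, 0, 0, -0.75, 0],
  [0, 0, 0, 0, -0.75, 0],
  [0, 0, 0, 0, 0, 0],
])

```text
time: 2.4
ee_pos: [0.4117, -0.3762, 0.1811]
eef_rot: [0.927, 0.105, 0.311, 0.183]
ft_force: [0.1, -0.4, -0.4]
width: 0.0559
grip_force: 0.0
```

```bash
sed -i 's/^TOPC=.*/TOPC=np.array([.5605,-.3208,.1313])/' h.py
cat > p1.py <<'E'
from h import *
import sys
B=RB(4.5,24);T=tool(B,57);z=T.as_matrix()[:,2]
g=TOPC+B.apply([-.034,0,-.022])+.005*z;pre=g-z*float(sys.argv[1])
print(read_state()['joint_positions'].round(2));plan(pre,T);plan(g,T)
E
python3 p1.py .07
```

```text
[ 0.87 -0.13 -0.05  2.29 -0.78  0.39  0.12]
rot [-0.05 -0.41  0.05] shift after [ 1.81 -1.5   1.03] shift now [ 1.76 -1.48  1.15]
rot [-0.05 -0.41  0.05] shift after [ 1.81 -1.5   2.78] shift now [ 1.66 -1.47  2.89]
```

carry_out([
  [0, 0, 0, 0, -0.4, 0],
  [0.6, -0.5, 0.34, 0, 0, 0],
  [0.6, -0.5, 0.34, 0, 0, 0],
  [0.6, -0.5, 0.34, 0, 0, 0],
  [0, 0, 0, 0, 0, 0],
  [0, 0, 0, 0, 0, 0],
])

```text
time: 3.15
ee_pos: [0.4878, -0.3123, 0.1598]
eef_rot: [0.935, 0.099, 0.285, 0.185]
ft_force: [-1.2, -0.0, -0.1]
width: 0.056
grip_force: 0.0
```

```bash
python3 p1.py .07
```

```text
[ 0.93 -0.06 -0.41  2.25 -0.2   0.26 -0.68]
rot [-0.06 -0.    0.04] shift after [0.06 0.03 0.02] shift now [0.06 0.03 0.02]
rot [-0.06 -0.    0.04] shift after [0.06 0.03 1.77] shift now [0.06 0.05 1.77]
```

carry_out([
  [0.03, 0.02, 0.44, -0.05, 0, 0.04],
  [0.03, 0.02, 0.44, 0, 0, 0],
  [0, 0, 0.44, 0, 0, 0],
  [0, 0, 0.44, 0, 0, 0],
  [0, 0, 0, 0, 0, 0],
])

```text
time: 3.78
ee_pos: [0.5303, -0.3335, 0.107]
eef_rot: [0.935, 0.096, 0.285, 0.188]
ft_force: [-0.8, -0.6, 0.2]
width: 0.0562
grip_force: 0.0
```

```bash
python3 p1.py .0; python3 -c "
from h import *
grab('side','s1');a=cv2.imread('pics/s1.png');cv2.imwrite('pics/s1c.png',cv2.resize(a[210:384,200:400],None,fx=3,fy=3))"
```

```text
[ 0.82  0.14 -0.34  2.2   0.27  0.12 -1.12]
rot [-0.01  0.01  0.  ] shift after [-0.    0.01 -0.01] shift now [-0.    0.01 -0.01]
rot [-0.01  0.01  0.  ] shift after [-0.    0.01 -0.01] shift now [-0.    0.01 -0.01]
```

View pics/s1c.png

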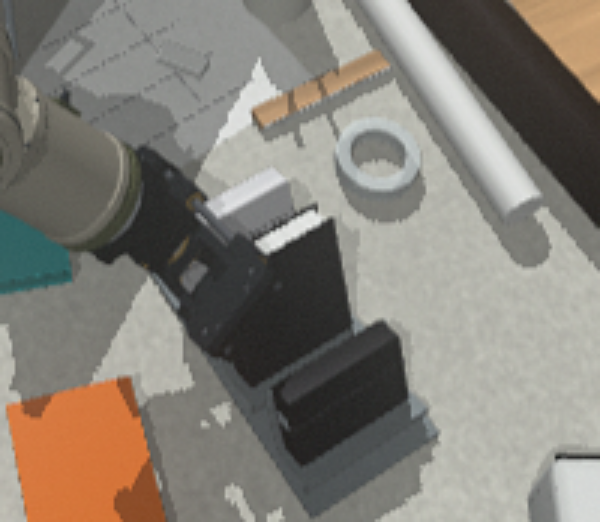

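The fingers straddle the spine-top corner of the sketchbook at crop (260,300), and the neighbouring cases are clear. Closing now.

carry_out([
  [0, 0, 0, 0, 0, 0],
  [0, 0, 0, 0, 0, 0],
  [0, 0, 0, 0, 0, 0],
  [0, 0, 0, 0, 0, 0],
  [0, 0, 0, 0, 0, 0],
  [0, 0, 0, 0, 0, 0],
], fingers=10, force=55)

```text
time: 4.58
ee_pos: [0.5317, -0.3327, 0.1088]
eef_rot: [0.935, 0.097, 0.286, 0.188]
ft_force: [-5.4, 0.7, 5.9]
width: 0.0259
grip_force: 55.0
```

carry_out([
  [0.14, 0, -0.21, 0, 0, 0],
  [0.27, 0, -0.42, 0, 0, 0],
  [0.27, 0, -0.42, 0, 0, 0],
  [0.27, 0, -0.42, 0, 0, 0],
  [0.27, 0, -0.42, 0, 0, 0],
  [0.27, 0, -0.42, 0, 0, 0],
  [0.27, 0, -0.42, 0, 0, 0],
  [0.27, 0, -0.42, 0, 0, 0],
  [0.27, 0, -0.42, 0, 0, 0],
  [0, 0, 0, 0, 0, 0],
])

```text
time: 5.82
ee_pos: [0.5257, -0.2629, 0.2644]
eef_rot: [0.934, 0.097, 0.287, 0.188]
ft_force: [-0.7, -0.5, -3.3]
width: 0.0258
grip_force: 54.9
```

```bash
cat > p2.py <<'E'
from h import *
CAB=np.array([.6167,.275,0]);RC=R.from_euler('z',37,degrees=True)
def cabplan(p,pitch,yaw=37): plan(CAB+RC.apply(p),tool(RB(yaw,0),pitch))
def where():
    s=read_state();print('cab TCP',RC.inv().apply(s['ee_pos']-CAB).round(3),s['joint_positions'].round(2)); M=R.from_quat(s['eef_rot']).as_matrix();print('tool x,z',M[:,0].round(2),M[:,2].round(2))
E
python3 - <<'E'
from p2 import *
where(); plan([.526,-.24,.46],tool(RB(37,0),90)); cabplan([-.234,.008,.46],90)
E
```

```text
cab TCP [-0.396 -0.375  0.264] [ 0.86 -0.19 -0.47  2.12 -0.04  0.5  -0.97]
tool x,z [0.82 0.29 0.5 ] [ 0.57 -0.3  -0.76]
rot [ 3.97 -3.13 -3.01] shift after [ 0.35 -0.45 -4.89] shift now [ 2.61  1.47 -3.9 ]
rot [ 3.97 -3.13 -3.01] shift after [ 4.06 -9.57 -4.89] shift now [ 3.31 -7.37 -8.16]
```

carry_out([
  [0.44, 0.24, -0.65, 0, 0, 0],
  [0.44, 0.24, -0.65, 0, 0, 0],
  [0.44, 0.24, -0.65, 0, 0, 0],
  [0.44, 0.24, -0.65, 0, 0, 0],
  [0.44, 0.24, -0.65, 0, 0, 0],
  [0.44, 0.24, -0.65, 0, 0, 0],
  [0, 0, 0, 0.57, -0.45, -0.43],
  [0, 0, 0, 0.57, -0.45, -0.43],
  [0, 0, 0, 0.57, -0.45, -0.43],
  [0, 0, 0, 0.57, -0.45, -0.43],
  [0, 0, 0, 0.57, -0.45, -0.43],
  [0, 0, 0, 0.57, -0.45, -0.43],
  [0, 0, 0, 0.57, -0.45, -0.43],
  [0, 0, 0, 0, 0, 0],
])

```text
time: 7.58
ee_pos: [0.5281, -0.24, 0.4557]
eef_rot: [0.948, 0.317, -0.003, -0.004]
ft_force: [0.9, -0.5, -3.5]
width: 0.0258
grip_force: 54.9
```

Run:
```python
from p2 import *
where(); cabplan([-.234,.008,.46],90)
```

```text
cab TCP [-0.381 -0.358  0.456] [ 0.71  0.26 -0.48  1.12  0.12  1.8  -0.66]
tool x,z [ 0.8  0.6 -0. ] [-0.01  0.01 -1.  ]
rot [-0.07  0.03 -0.  ] shift after [ 3.67 -9.15 -0.11] shift now [ 3.66 -9.15 -0.03]
```

carry_out([
  [0.37, -0.91, -0.02, 0, 0, 0],
  [0.37, -0.91, -0.02, 0, 0, 0],
  [0.37, -0.91, -0.02, 0, 0, 0],
  [0.37, -0.91, -0.02, 0, 0, 0],
  [0.37, -0.91, -0.02, 0, 0, 0],
  [0.37, -0.91, -0.02, 0, 0, 0],
  [0.37, -0.91, -0.02, 0, 0, 0],
  [0.37, -0.91, -0.02, 0, 0, 0],
  [0.37, -0.91, 0, 0, 0, 0],
  [0.37, -0.91, 0, 0, 0, 0],
  [0, 0, 0, 0, 0, 0],
  [0, 0, 0, 0, 0, 0],
])

```text
time: 9.07
ee_pos: [0.4264, 0.1398, 0.4663]
eef_rot: [0.949, 0.316, -0.002, -0.001]
ft_force: [0.1, -0.6, -2.4]
width: 0.0258
grip_force: 54.9
```

Run:
```python
from p2 import *
where(); cabplan([-.234,.008,.21],90)
grab('side','s2')
```

```text
cab TCP [-0.233  0.007  0.466] [ 0.43 -0.05 -0.79  1.41 -0.04  1.77 -1.3 ]
tool x,z [ 0.8  0.6 -0. ] [-0.  0. -1.]
rot [-0.02  0.02 -0.02] shift after [-0.02 -0.04  6.41] shift now [-0.   -0.01  6.41]
```

View pics/s2.png

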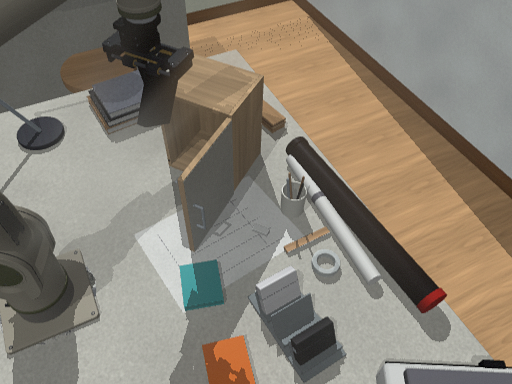

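The sketchbook hangs from the gripper at (158,105) in front of the cabinet, clear of the door. Lowering it and checking its pose in the hand.

carry_out([
  [0, 0, 0.8, 0, 0, 0],
  [0, 0, 0.8, 0, 0, 0],
  [0, 0, 0.8, 0, 0, 0],
  [0, 0, 0.8, 0, 0, 0],
  [0, 0, 0.8, 0, 0, 0],
  [0, 0, 0.8, 0, 0, 0],
  [0, 0, 0.8, 0, 0, 0],
  [0, 0, 0.8, 0, 0, 0],
  [0, 0, 0, 0, 0, 0],
])

```text
time: 10.25
ee_pos: [0.424, 0.1394, 0.2089]
eef_rot: [0.949, 0.316, -0.004, -0.002]
ft_force: [0.1, -0.2, -3.1]
width: 0.0258
grip_force: 54.9
```

Run:
```python
from p2 import *
where(); cabplan([-.20,.008,.20],80)
c=grab('wrist','w3')
s=read_state();W=cloud(c).reshape(-1,3);P=R.from_quat(s['eef_rot']).inv().apply(W-s['ee_pos'])
k=P[(abs(P[:,1])<.02)&(P[:,2]>-.1)&(P[:,2]<.12)&(abs(P[:,0])<.17)]
# expected top face normal in tool: book z = .545x-.839z
n=np.array([.545,0,-.839]);q=k[abs(k@n-.026)<.012]
c0=q.mean(0);_,_,V=np.linalg.svd(q-c0);v=V[2]*np.sign(V[2]@n);print(len(q),c0,v,'angle',np.degrees(np.arctan2(v[0],-v[2])),'dist',v@c0, (q@np.array([.839,0,.545])).min(),(q@np.array([.839,0,.545])).max())
```

```text
cab TCP [-0.235  0.008  0.209] [ 0.42  0.   -0.82  1.9  -0.    1.25 -1.33]
tool x,z [ 0.8   0.6  -0.01] [-0.01  0.   -1.  ]
rot [-0.04  1.29 -0.03] shift after [ 0.83 -0.01  0.37] shift now [ 0.89 -0.01  0.22]
10405 [ 0.03440128  0.00063451 -0.0061197 ] [ 0.5600396   0.00133585 -0.82846476] angle 34.0585710019191 dist 0.024336880841905953 -0.03180864678855602 0.08333703266138888
```

View pics/w3.png

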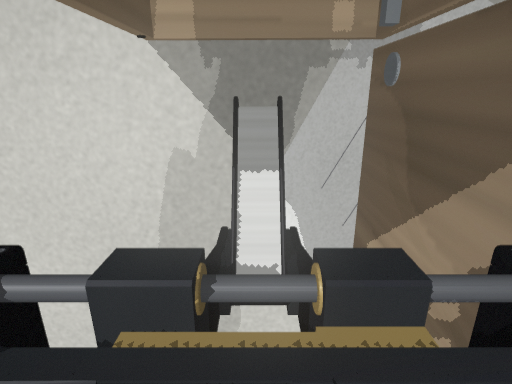

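The book is straight in the jaws, with its top face at (258,110)–(258,265) between the covers and an in-hand angle of 34°. The opening is ahead and the door panel is to the right. Moving in and pitching the book upright together.

carry_out([
  [0.25, 0, 0, 0, 0.7, 0],
  [0.3, 0, 0.03, 0, 0.7, 0],
  [0.3, 0, 0.06, 0, 0.7, 0],
  [0.3, 0, 0.1, 0, 0.7, 0],
  [0.3, 0, 0.14, 0, 0.7, 0],
  [0.3, 0, 0.18, 0, 0.7, 0],
  [0, 0, 0, 0, 0, 0],
  [0, 0, 0, 0, 0, 0],
])

```text
time: 11.3
ee_pos: [0.4846, 0.1856, 0.21]
eef_rot: [0.909, 0.303, 0.272, -0.093]
ft_force: [0.6, 0.6, -2.4]
width: 0.0259
grip_force: 54.9
```

```bash
cat > p3.py <<'E'
from p2 import *
where(); cabplan([-.072,.008,.150],56); cabplan([-.072,.008,.112],56)
c=grab('wrist','w4')
s=read_state();W=cloud(c).reshape(-1,3);C=RC.inv().apply(W-CAB)
Q=C[(C[:,2]>.1)&(C[:,2]<.15)&(C[:,0]>-.09)&(C[:,0]<.09)&(C[:,1]<-.03)&(C[:,1]>-.11)]
print(len(Q),Q.min(0) if len(Q) else '',Q.max(0) if len(Q) else '')
F=C[(abs(C[:,2]-.012)<.015)&(abs(C[:,0])<.09)&(abs(C[:,1])<.1)];print('floor',len(F),np.median(F[:,2]) if len(F) else '')
P=R.from_quat(s['eef_rot']).inv().apply(W-s['ee_pos'])
k=P[(abs(P[:,1])<.02)&(P[:,2]>-.1)&(P[:,2]<.12)&(abs(P[:,0])<.17)]
n=np.array([.56,0,-.829]);q=k[abs(k@n-.025)<.008];c0=q.mean(0);v=np.linalg.svd(q-c0,full_matrices=False)[2][2];v*=np.sign(v@n)
print('book z world in cab',RC.inv().apply(R.from_quat(s['eef_rot']).apply(v)).round(3),'top pt',RC.inv().apply(R.from_quat(s['eef_rot']).apply(c0)+s['ee_pos']-CAB).round(4))
E
python3 p3.py
```

```text
cab TCP [-0.159  0.008  0.21 ] [ 0.38 -0.24 -0.63  2.2  -0.58  0.66 -0.82]
tool x,z [0.67 0.5  0.55] [ 0.44  0.33 -0.83]
rot [-0.02  0.08 -0.02] shift after [0.97 0.   2.46] shift now [1.   0.01 2.45]
rot [-0.02  0.08 -0.02] shift after [0.44 0.   3.25] shift now [0.47 0.01 3.25]
7861 [-0.04285954 -0.10730889  0.10004662] [ 0.08974994 -0.04694761  0.14454216]
floor 11092 0.01237803670592258
book z world in cab [ 0.002 -0.002  1.   ] top pt [-0.133   0.0074  0.2354]
```

carry_out([
  [0.17, 0, 0.41, 0, 0.05, 0],
  [0.17, 0, 0.41, 0, 0, 0],
  [0.17, 0, 0.41, 0, 0, 0],
  [0.17, 0, 0.41, 0, 0, 0],
  [0.16, 0, 0.41, 0, 0, 0],
  [0.16, 0, 0.4, 0, 0, 0],
  [0, 0, 0, 0, 0, 0],
  [0, 0, 0, 0, 0, 0],
])

```text
time: 12.35
ee_pos: [0.5543, 0.2383, 0.15]
eef_rot: [0.908, 0.302, 0.275, -0.094]
ft_force: [-0.2, 0.3, -2.5]
width: 0.0257
grip_force: 54.9
```

```bash
python3 p3.py
```

```text
cab TCP [-0.072  0.008  0.15 ] [ 0.35  0.09 -0.77  2.1  -0.19  0.41 -1.17]
tool x,z [0.67 0.5  0.56] [ 0.44  0.34 -0.83]
rot [-0.02  0.02 -0.03] shift after [-0.    0.01 -0.  ] shift now [-0.    0.01 -0.  ]
rot [-0.02  0.02 -0.03] shift after [-0.53  0.01  0.79] shift now [-0.53  0.01  0.79]
16959 [-0.07393049 -0.10999692  0.10001531] [ 0.08997456 -0.04685183  0.14931769]
floor 12090 0.012383791871267341
book z world in cab [-0.004 -0.003  1.   ] top pt [-0.046   0.0074  0.1756]
```

carry_out([
  [-0.1, 0, 0.15, 0, 0, 0],
  [-0.1, 0, 0.15, 0, 0, 0],
  [-0.1, 0, 0.15, 0, 0, 0],
  [-0.1, 0, 0.15, 0, 0, 0],
  [-0.08, 0, 0.12, 0, 0, 0],
  [-0.03, 0, 0.05, 0, 0, 0],
  [0, 0, 0, 0, 0, 0],
  [0, 0, 0, 0, 0, 0],
])

```text
time: 13.4
ee_pos: [0.5544, 0.2388, 0.1129]
eef_rot: [0.908, 0.302, 0.275, -0.094]
ft_force: [0.6, -0.7, -2.6]
width: 0.0255
grip_force: 54.9
```

carry_out([
  [-0.02, 0, 0.03, 0, 0, 0],
  [-0.01, 0, 0.02, 0, 0, 0],
  [0, 0, 0, 0, 0, 0],
  [0, 0, 0, 0, 0, 0],
])

```text
time: 13.9
ee_pos: [0.5544, 0.2388, 0.1103]
eef_rot: [0.908, 0.302, 0.275, -0.094]
ft_force: [0.9, 0.4, -1.9]
width: 0.0258
grip_force: 54.9
```

```bash
python3 p3.py|tail -1
```

```text
book z world in cab [-0.006 -0.002  1.   ] top pt [-0.0456  0.0077  0.1359]
```

carry_out([
  [-0.015, 0, 0.025, 0, 0, 0],
  [-0.01, 0, 0.015, 0, 0, 0],
  [0, 0, 0, 0, 0, 0],
  [0, 0, 0, 0, 0, 0],
])

```text
time: 14.45
ee_pos: [0.5555, 0.2392, 0.11]
eef_rot: [0.907, 0.303, 0.277, -0.094]
ft_force: [-6.9, -3.7, 12.8]
width: 0.0256
grip_force: 55.0
```

carry_out([
  [0.018, 0, -0.028, 0, 0, 0],
  [0, 0, 0, 0, 0, 0],
], force=20)

```text
time: 14.7
ee_pos: [0.5546, 0.2389, 0.11]
eef_rot: [0.908, 0.302, 0.276, -0.094]
ft_force: [-0.9, -0.5, 0.9]
width: 0.0256
grip_force: 20.0
```

carry_out([
  [0, 0, 0, 0, 0, 0],
  [0, 0, 0, 0, 0, 0],
  [0, 0, 0, 0, 0, 0],
  [0, 0, 0, 0, 0, 0],
], fingers=48)

```text
time: 15.2
ee_pos: [0.5544, 0.2388, 0.1097]
eef_rot: [0.908, 0.302, 0.275, -0.094]
ft_force: [-0.8, 0.5, -0.1]
width: 0.047
grip_force: 0.0
```

```bash
python3 p3.py
```

```text
cab TCP [-0.072  0.009  0.11 ] [ 0.3   0.16 -0.74  2.13 -0.1   0.31 -1.24]
tool x,z [0.67 0.5  0.56] [ 0.44  0.34 -0.83]
rot [-0.02  0.02 -0.03] shift after [ 0.55  0.01 -0.84] shift now [ 0.55  0.01 -0.84]
rot [-0.02  0.02 -0.03] shift after [ 0.02  0.01 -0.05] shift now [ 0.02  0.01 -0.05]
25024 [-0.07806767 -0.10999957  0.10000523] [ 0.08995144 -0.03018208  0.14988587]
floor 18447 0.012364563906649695
book z world in cab [0.001 0.002 1.   ] top pt [-0.0399  0.0078  0.1349]
```

The book stands, but its x of about -0.041 is close to the -0.048 limit. I'll regrip and set it 12 mm deeper.

carry_out([
  [0, 0, 0, 0, 0, 0],
  [0, 0, 0, 0, 0, 0],
  [0, 0, 0, 0, 0, 0],
  [0, 0, 0, 0, 0, 0],
  [0.03, 0, -0.04, 0, 0, 0],
  [0.083, 0, 0.056, 0, 0, 0],
  [0.083, 0, 0.056, 0, 0, 0],
  [0.083, 0, 0.056, 0, 0, 0],
  [0, 0, 0, 0, 0, 0],
  [-0.028, 0, 0.042, 0, 0, 0],
  [0, 0, 0, 0, 0, 0],
  [0, 0, 0, 0, 0, 0],
], fingers=10, force=40)

```text
time: 16.75
ee_pos: [0.5642, 0.2461, 0.1098]
eef_rot: [0.908, 0.302, 0.275, -0.094]
ft_force: [-0.0, 1.1, -1.9]
width: 0.0256
grip_force: 40.0
```

carry_out([
  [0, 0, 0, 0, 0, 0],
  [0, 0, 0, 0, 0, 0],
  [0, 0, 0, 0, 0, 0],
  [0, 0, 0, 0, 0, 0],
], fingers=48)

```text
time: 17.25
ee_pos: [0.5641, 0.2461, 0.1098]
eef_rot: [0.908, 0.302, 0.275, -0.094]
ft_force: [-0.2, 0.6, 0.3]
width: 0.0474
grip_force: 0.0
```

```bash
python3 p3.py; python3 -c "
from p2 import *
cabplan([-.24,.008,.24],56)"
```

```text
cab TCP [-0.059  0.009  0.11 ] [ 0.26  0.19 -0.71  2.11 -0.05  0.32 -1.29]
tool x,z [0.67 0.5  0.56] [ 0.44  0.34 -0.83]
rot [-0.02  0.02 -0.02] shift after [ 0.3   0.01 -1.01] shift now [ 0.3   0.01 -1.01]
rot [-0.02  0.02 -0.02] shift after [-0.23  0.01 -0.22] shift now [-0.23  0.01 -0.22]
27304 [-0.06589045 -0.10999845  0.1000134 ] [ 0.08986803 -0.03035579  0.14998385]
floor 16309 0.012370231777813767
book z world in cab [0.026 0.001 1.   ] top pt [-0.0227  0.0078  0.1346]
rot [-0.02  0.02 -0.03] shift after [-1.92  0.01 -5.23] shift now [-1.94  0.   -5.22]
```

carry_out([
  [0, 0, -0.25, 0, 0, 0],
  [0, 0, -0.55, 0, 0, 0],
  [0, 0, -0.55, 0, 0, 0],
  [0, 0, -0.55, 0, 0, 0],
  [0, 0, -0.55, 0, 0, 0],
  [0, 0, -0.55, 0, 0, 0],
  [0, 0, -0.55, 0, 0, 0],
  [-0.35, 0, -0.25, 0, -0.5, 0],
  [-0.4, 0, -0.22, 0, -0.7, 0],
  [-0.4, 0, -0.18, 0, -0.7, 0],
  [-0.4, 0, -0.15, 0, -0.7, 0],
  [-0.4, 0, -0.1, 0, -0.7, 0],
  [-0.4, 0, -0.05, 0, -0.7, 0],
  [0, 0, 0, 0, -0.3, 0],
  [0, 0, 0, 0, 0, 0],
])

```text
time: 19.18
ee_pos: [0.4193, 0.137, 0.2285]
eef_rot: [0.948, 0.317, -0.005, -0.001]
ft_force: [-0.5, 0.7, -1.2]
width: 0.0479
grip_force: 0.0
```

```bash
python3 p3.py
python3 - <<'E'
from p2 import *
c=cloud(np.load('w4.npz')).reshape(-1,3);C=RC.inv().apply(c-CAB)
q=C[(abs(C[:,2]-.137)<.006)&(C[:,1]>-.015)&(C[:,1]<.035)&(C[:,0]>-.1)];print(q.min(0),q.max(0))
cv2.imwrite('pics/w4v.png',np.load('w4.npz')['pixels'][:,:,::-1])
E
```

```text
cab TCP [-0.241  0.009  0.228] [ 0.55 -0.03 -0.93  1.88 -0.03  1.29 -1.3 ]
tool x,z [ 0.8   0.6  -0.01] [-0.01 -0.   -1.  ]
rot [-0.04  4.32 -0.01] shift after [2.4  0.01 3.98] shift now [4.24 0.02 1.92]
rot [-0.04  4.32 -0.01] shift after [1.87 0.01 4.77] shift now [4.24 0.03 2.87]
0  
floor 4716 0.01230409878875241p3.py:10: RuntimeWarning: Mean of empty slice.
  n=np.array([.56,0,-.829]);q=k[abs(k@n-.025)<.008];c0=q.mean(0);v=np.linalg.svd(q-c0,full_matrices=False)[2][2];v*=np.sign(v@n)
  ret = um.true_divide(
Traceback (most recent call last):
  File "p3.py", line 10, in <module>
    n=np.array([.56,0,-.829]);q=k[abs(k@n-.025)<.008];c0=q.mean(0);v=np.linalg.svd(q-c0,full_matrices=False)[2][2];v*=np.sign(v@n)
                                                                     ~~~~~~~~~~~~~~~~~~~~~~~~~~~~~~~~~~~~~~~~~~^^^
IndexError: index 2 is out of bounds for axis 0 with size 0
Traceback (most recent call last):
ValueError: zero-size array to reduction operation minimum which has no identity
```

carry_out([
  [0, 0, 0, 0, 0.9, 0],
  [0, 0, 0, 0, 0.9, 0],
  [0, 0, 0, 0, 0.9, 0],
  [0, 0, 0, 0, 0, 0],
])

```text
time: 19.73
ee_pos: [0.4182, 0.1349, 0.2283]
eef_rot: [0.933, 0.31, 0.173, -0.059]
ft_force: [-0.7, 0.0, 0.5]
width: 0.0478
grip_force: 0.0
```

Run:
```python
from p2 import *
where();c=grab('wrist','w5');C=RC.inv().apply(cloud(c).reshape(-1,3)-CAB)
q=C[(C[:,2]>.08)&(C[:,2]<.145)&(C[:,1]>-.02)&(C[:,1]<.04)&(C[:,0]>-.1)&(C[:,0]<.08)]
print(len(q),q.min(0).round(3),q.max(0).round(3))
t=q[q[:,2]>.13];print(t.min(0).round(3),t.max(0).round(3))
```

```text
cab TCP [-0.243  0.008  0.228] [ 0.55 -0.37 -0.69  2.16 -0.49  1.   -0.86]
tool x,z [0.75 0.56 0.36] [ 0.29  0.22 -0.93]
2307 [-0.082 -0.005  0.08 ] [-0.03   0.02   0.139]
[-0.081 -0.005  0.13 ] [-0.03   0.02   0.139]
```

View pics/w5.png

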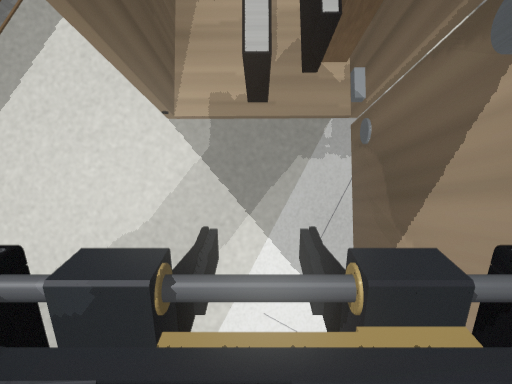

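The sketchbook stands free at (257,50), spine out at cabinet x ≈ -0.081, so its centre is at about -0.029, with the notebook at (320,30). Next is the door: rise, close the fingers and cross over to its outer side.

carry_out([
  [0, 0, -0.3, 0, -0.9, 0],
  [0, 0, -0.6, 0, -0.9, 0],
  [0, 0, -0.7, 0, -0.9, 0],
  [0, 0, -0.8, 0, 0, 0],
  [0, 0, -0.8, 0, 0, 0],
  [0, 0, -0.7, 0, 0, 0],
  [0, 0, 0, 0, 0, 0],
], fingers=0, force=20)

```text
time: 20.65
ee_pos: [0.4111, 0.1289, 0.3851]
eef_rot: [0.948, 0.317, -0.004, -0.0]
ft_force: [-0.2, -0.4, -0.9]
width: 0.0008
grip_force: 0.0
```

```bash
cat > p4.py <<'E'
from p2 import *
H=np.array([-.109,-.123])
def fp(th,r,gap=0):
    n=np.array([-np.cos(th),-np.sin(th)]);u=np.array([-np.sin(th),np.cos(th)])
    return H+r*u+(.008+.0095*abs(n[0])+.015*abs(n[1])+gap)*n
if __name__=='__main__':
    where();p=fp(np.pi/2,.17,.025);cabplan([*p,.385],90);cabplan([*p,.275],90)
    prev=fp(np.pi/2,.17,.025)
    print('rel steps (x,-y units of 40mm):')
    for t in range(90,-1,-5):
        q=fp(d(t),.17); e=(q-prev)/.04; print(t,(e*[1,-1]).round(2)); prev=q
E
python3 p4.py
```

```text
cab TCP [-0.252  0.007  0.385] [ 0.65 -0.14 -0.92  1.62 -0.11  1.62 -1.2 ]
tool x,z [ 0.8   0.6  -0.01] [-0.01 -0.   -1.  ]
rot [-0.02  0.05 -0.01] shift after [-0.67  4.45  0.  ] shift now [-0.67  4.45 -0.  ]
rot [-0.02  0.05 -0.01] shift after [-0.67  4.45  2.75] shift now [-0.65  4.46  2.75]
rel steps (x,-y units of 40mm):
90 [ 0.   -0.62]
85 [-0.04 -0.35]
80 [-0.01 -0.36]
75 [ 0.02 -0.36]
70 [ 0.06 -0.36]
65 [ 0.09 -0.36]
60 [ 0.12 -0.35]
55 [ 0.15 -0.34]
50 [ 0.18 -0.33]
45 [ 0.21 -0.32]
40 [ 0.24 -0.3 ]
35 [ 0.27 -0.28]
30 [ 0.3  -0.25]
25 [ 0.32 -0.23]
20 [ 0.34 -0.2 ]
15 [ 0.36 -0.16]
10 [ 0.38 -0.13]
5 [ 0.39 -0.09]
0 [ 0.4  -0.06]
```

carry_out([
  [-0.11, 0.74, 0, 0, 0, 0],
  [-0.11, 0.74, 0, 0, 0, 0],
  [-0.11, 0.74, 0, 0, 0, 0],
  [-0.11, 0.74, 0, 0, 0, 0],
  [-0.11, 0.74, 0, 0, 0, 0],
  [-0.11, 0.74, 0, 0, 0, 0],
  [0, 0, 0.69, 0, 0, 0],
  [0, 0, 0.69, 0, 0, 0],
  [0, 0, 0.69, 0, 0, 0],
  [0, 0, 0.68, 0, 0, 0],
  [0, 0, 0, 0, 0, 0],
  [0, 0, 0, 0, 0, 0],
])

```text
time: 22.15
ee_pos: [0.4948, -0.0297, 0.2732]
eef_rot: [0.948, 0.317, -0.005, -0.001]
ft_force: [0.4, -0.3, 0.7]
width: 0.0007
grip_force: 0.0
```

```bash
python3 -c "
from p4 import *
where();cabplan([*fp(np.pi/2,.17),.275],90)"
```

```text
cab TCP [-0.281 -0.17   0.273] [ 0.74  0.1  -0.81  1.69  0.07  1.39 -1.01]
tool x,z [ 0.8   0.6  -0.01] [-0.01 -0.   -1.  ]
rot [-0.03  0.07 -0.01] shift after [ 0.04 -0.6  -0.04] shift now [ 0.04 -0.6  -0.04]
```

carry_out([
  [0.02, -0.2, -0.02, 0, 0.07, 0],
  [0.02, -0.2, -0.02, 0, 0, 0],
  [0, -0.2, 0, 0, 0, 0],
  [-0.02, -0.17, 0, 0, 0, 0],
  [-0.02, -0.18, 0, 0, 0, 0],
  [-0.01, -0.36, 0, 0, 0, 0],
  [0.02, -0.36, 0, 0, 0, 0],
  [0.06, -0.36, 0, 0, 0, 0],
  [0.09, -0.36, 0, 0, 0, 0],
  [0.12, -0.35, 0, 0, 0, 0],
  [0.15, -0.34, 0, 0, 0, 0],
  [0.18, -0.33, 0, 0, 0, 0],
  [0.21, -0.32, 0, 0, 0, 0],
  [0.24, -0.3, 0, 0, 0, 0],
  [0.27, -0.28, 0, 0, 0, 0],
  [0.3, -0.25, 0, 0, 0, 0],
  [0, 0, 0, 0, 0, 0],
])

```text
time: 24.28
ee_pos: [0.4363, 0.1569, 0.2747]
eef_rot: [0.948, 0.318, -0.001, -0.003]
ft_force: [-0.4, 1.2, 0.3]
width: 0.0006
grip_force: 0.0
```

```bash
python3 -c "
from p4 import *
where();cabplan([*fp(d(30),.17),.275],90);cabplan([*fp(d(5),.19),.275],90)
c=grab('top','t4');C=RC.inv().apply(cloud(c).reshape(-1,3)-CAB);q=C[(C[:,2]>.3)&(C[:,2]<.325)&(C[:,0]<-.11)&(C[:,0]>-.4)&(abs(C[:,1])<.2)];print(len(q),cv2.minAreaRect((q[:,:2]*1000).astype(np.float32)));cv2.imwrite('pics/t4c.png',cv2.resize(c['pixels'][90:290,50:290,::-1],None,fx=3,fy=3))"
```

```text
cab TCP [-0.215  0.014  0.275] [ 0.6   0.   -1.02  1.76 -0.    1.38 -1.34]
tool x,z [ 0.8  0.6 -0. ] [-0.  0. -1.]
rot [-0.04  0.    0.01] shift after [ 0.02  0.05 -0.01] shift now [ 0.02  0.05 -0.01]
rot [-0.04  0.    0.01] shift after [ 1.77 -1.26 -0.01] shift now [ 1.77 -1.26 -0.  ]
418 ((-137.60975646972656, -67.65526580810547), (17.227706909179688, 119.77509307861328), 28.93303680419922)
```

View pics/t4c.png

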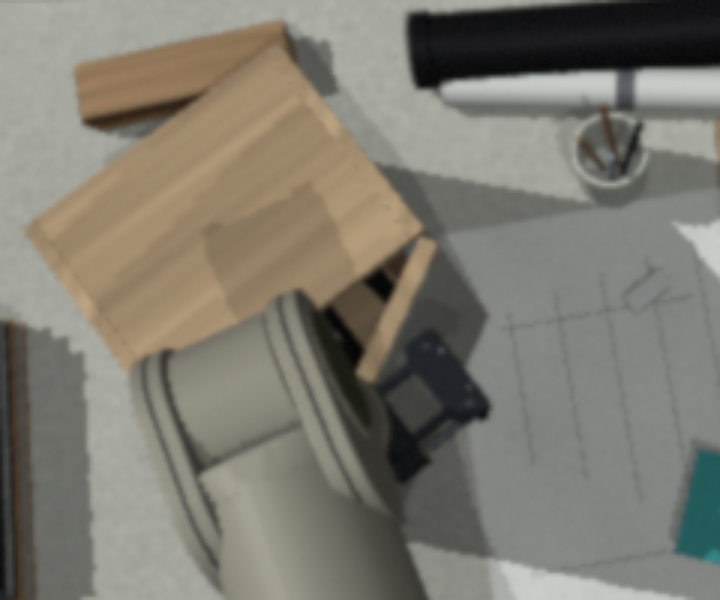

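The door stands at about 29°, with the gripper at crop (440,390) on its outer face. Continuing.

carry_out([
  [0.28, -0.24, 0, 0, 0, 0],
  [0.29, -0.23, 0, 0, 0, 0],
  [0.3, -0.22, 0, 0, 0, 0],
  [0.3, -0.2, 0, 0, 0, 0],
  [0.3, -0.19, 0, 0, 0, 0],
  [0.25, -0.13, 0, 0, 0, 0],
  [0, 0, 0, 0, 0, 0],
])

```text
time: 25.2
ee_pos: [0.4625, 0.2358, 0.2748]
eef_rot: [0.948, 0.317, -0.001, -0.003]
ft_force: [0.4, -0.5, -0.0]
width: 0.0008
grip_force: 0.0
```

```bash
python3 -c "
from p4 import *
where();cabplan([*fp(d(2.5),.195),.275],90);cabplan([*fp(0,.195),.275],90)
C=RC.inv().apply(cloud(np.load('t4.npz')).reshape(-1,3)-CAB);q=C[(abs(C[:,0])<.1)&(abs(C[:,1])<.125)&(C[:,2]>.34)];print('link over roof z',q[:,2].min() if len(q) else None)"
```

```text
cab TCP [-0.147  0.061  0.275] [ 0.4   0.21 -1.08  1.64  0.18  1.41 -1.62]
tool x,z [ 0.8  0.6 -0. ] [-0.  0. -1.]
rot [-0.04  0.   -0.  ] shift after [ 0.28 -0.24 -0.  ] shift now [ 0.28 -0.24 -0.  ]
rot [-0.04  0.   -0.  ] shift after [ 0.51 -0.26 -0.  ] shift now [ 0.51 -0.26 -0.  ]
link over roof z None
```

carry_out([
  [0.12, -0.1, 0, 0, 0, 0],
  [0.1, -0.1, 0, 0, 0, 0],
  [0.06, 0, 0, 0, 0, 0],
  [0.05, 0, 0, 0, 0, 0],
  [0.04, 0, 0, 0, 0, 0],
  [0, 0, 0, 0, 0, 0],
])

```text
time: 25.95
ee_pos: [0.469, 0.2511, 0.275]
eef_rot: [0.948, 0.317, -0.001, -0.002]
ft_force: [-3.9, -0.6, 1.4]
width: 0.0004
grip_force: 1.5
```

carry_out([
  [0.04, 0, 0, 0, 0, 0],
  [0.04, 0, 0, 0, 0, 0],
  [0, 0, 0, 0, 0, 0],
])

```text
time: 26.32
ee_pos: [0.4725, 0.2525, 0.2751]
eef_rot: [0.949, 0.317, -0.001, -0.002]
ft_force: [0.3, 0.1, -0.0]
width: 0.0007
grip_force: 0.0
```

carry_out([
  [0.03, 0, 0, 0, 0, 0],
  [0, 0, 0, 0, 0, 0],
])

```text
time: 26.58
ee_pos: [0.4732, 0.2533, 0.2751]
eef_rot: [0.948, 0.317, -0.001, -0.002]
ft_force: [-0.3, 1.0, -0.8]
width: 0.0006
grip_force: 0.0
```

carry_out([
  [0.03, 0, 0, 0, 0, 0],
  [0.02, 0, 0, 0, 0, 0],
  [0, 0, 0, 0, 0, 0],
])

```text
time: 26.95
ee_pos: [0.4736, 0.2536, 0.275]
eef_rot: [0.948, 0.317, -0.003, -0.001]
ft_force: [-10.1, -8.0, 6.1]
width: 0.0004
grip_force: 5.9
```

```bash
python3 -c "
from p4 import *
where()"
```

```text
cab TCP [-0.127  0.069  0.275] [ 0.34  0.27 -1.07  1.59  0.24  1.43 -1.68]
tool x,z [ 0.8  0.6 -0. ] [-0.01  0.   -1.  ]
```

Hard stop felt at about 13 N, with the TCP at the shut position of -0.127. Backing off straight, then checking.

carry_out([
  [-0.2, 0, 0, 0, 0, 0],
  [-0.5, 0, 0, 0, 0, 0],
  [-0.6, 0, 0, 0, 0, 0],
  [-0.6, 0, 0, 0, 0, 0],
  [-0.6, 0.3, 0, 0, 0, 0],
  [-0.3, 0.8, -0.5, 0, 0, 0],
  [0, 0.9, -0.8, 0, 0, 0],
  [0, 0.9, -0.8, 0, 0, 0],
  [0, 0.9, -0.8, 0, 0, 0],
  [0, 0.9, -0.8, 0, 0, 0],
  [0, 0.9, -0.8, 0, 0, 0],
  [0, 0.9, 0, 0, 0, 0],
  [0, 0.9, 0, 0, 0, 0],
  [0, 0, 0, 0, 0, 0],
])

```text
time: 28.7
ee_pos: [0.5645, -0.0528, 0.4523]
eef_rot: [0.949, 0.315, -0.001, -0.003]
ft_force: [0.4, 0.2, 0.1]
width: 0.0005
grip_force: 0.0
```

```bash
python3 -c "
from p4 import *
for v in('top','side'):
  C=RC.inv().apply(cloud(grab(v,v+'5')).reshape(-1,3)-CAB)
  q=C[(C[:,2]>.295)&(C[:,2]<.33)&(C[:,0]<-.09)&(C[:,0]>-.16)&(abs(C[:,1])<.14)]
  for y in(-.1,-.05,0,.05,.1):
    k=q[abs(q[:,1]-y)<.015]; print(v,y,len(k),np.percentile(k[:,0],2).round(4) if len(k) else '')
print(read_state()['ft_force'].round(1),read_state()['joint_vel'].round(3))"
```

```text
top -0.1 175 -0.1171
top -0.05 179 -0.1171
top 0 180 -0.1174
top 0.05 185 -0.1172
top 0.1 182 -0.1172
side -0.1 140 -0.118
side -0.05 136 -0.1176
side 0 131 -0.1174
side 0.05 127 -0.1169
side 0.1 121 -0.1173
[-0.3  1.  -0.1] [-0.009 -0.026 -0.014  0.009 -0.002  0.001 -0.   ]
```

The door face is flat at x = -0.117 across its whole width, so the door is shut and holding by itself.

```bash
python3 -c "
from bench import r
print(r.close_job())"
```

```text
the job is handed in; nothing more can be done
None
```

The sketchbook is standing upright inside the cabinet with its spine facing out, and the door is shut and holding on its catch; the job was handed in at about 29 s, with no verdict returned.

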